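Clamp a tile block in the drilling jig with the outer ring, leaving the depth knob set

ROBOT

A 7-joint arm with a two-finger parallel gripper is mounted at the origin on a cart in front of the work surface, level with it; the furniture and walls round the work are solid. World frame = base frame: x ahead of the robot, y to its left, z up, the work surface at z = 0. Lengths are in mm, angles in degrees, forces in N, time in s.
With the tool pointing down it reaches from about 350 to 900 mm from the base axis. Payload 7.2 kg.
Tool frame: the origin (TCP) lies midway between the tips of the shut fingers; the grasp point (between the pads) lies 19 mm behind it (r.hold_point_z is the distance from the TCP to the grasp point, in mm); z points along the fingers, y is the line along which they close (so a half turn about z gives the same grasp; the last joint's range is limited). The gripper opens to 85 mm and grips with 20 to 120 N. Pads are 22 mm wide; open, the fingers measure 114 mm over their backs; the gripper's body (76 mm by 85 mm) begins 54 mm behind the grasp point. The pads swing forward as they close: fully open they stand 13 mm farther back than shut.
Start: joints at [-77.934, 23.554, -0.728, 91.456, 0.321, 64.991, -4.71], TCP at [172.011, 600.867, 231.297] pointing down, gripper open.
Joint ranges: [-169.25, 169.25], [-16.82, 113.86], [-84.01, 82.57], [7.8, 145.47], [-59.2, 239.2], [7.22, 106.19], [-163.78, 163.78]. Speed limits (degrees/s): [136.94, 136.94, 172.46, 172.46, 180, 180, 180].

INTERFACE

Orientations are given as a 3x3 rotation matrix whose columns are the frame's x, y, z axes.
In Python, from workcell import r gives the robot as it stands.
- The arm moves only by the tool move_arm, never from a script. Its arguments are lists of equal length, an entry for each row: "delta_rot": the turn, a rotation vector about the tool's x, y, z in rad, a list of three; "delta_pos": the shift along the tool's x, y, z in cm, a list of three; "claw": the opening, from 0 (shut) to 1 (fully open). A call has 1 to 10 rows; each row is the pose to reach, as a shift and turn from the pose commanded when the call began, along the tool's axes at that moment; what a row does not reach only later rows make up. A row lasts 1/8 s, in which the tool goes at most 62.5 mm and 10.7 degrees, less where a joint would pass 70% of its speed; a pose out of reach is approached as far as the arm can. A call with a gripper value outside its range is refused whole. The fingers move at their own pace and stop on an object; "squeeze" is the grip in N (left out, the last holds). Time passes only in rows, so rows that repeat a pose let the fingers close. It gives the time, the measured TCP pose, the force, the opening and the grip force at its end, in the units of the state.
- r.sense(): the state, without advancing time (a new reading comes with each control period).
- r.grab_frame(name): name is "side" or "top" or "wrist"; returns the picture (400x640x3 uint8, red, green, blue); there is no depth.
- r.get_calibration(name): a dict with "camera_matrix" (3x3 intrinsics, pixels), "extrinsics" (4x4, takes a point from camera to world coordinates). Camera axes: x right, y up, looking along -z (the intrinsics and any distortion apply to the point x, -y, -z); pixel columns grow to the right and rows downward; lengths in mm; the calibration is good to about 2 mm. A picture is of the moment at which its call begins: read the wrist's pose just before it. get_calibration takes no time and is no camera call; for the wrist camera it gives the pose at the moment of the call.
- r.finish_job(): hands the job in; it is judged then, once.
Trained networks look in the newest picture that a camera, given by its name, has taken for a name from the list of things; names that differ only in an ending like _2 or _b are one class to them, and where a whole thing is asked for, a point or a joint stands for the part that bears it (a point fixed in the world has none). Each returns a list of dicts, best first, with "confidence" (0 to 1); they miss things now and then, are a little off and sometimes report something else, mostly with a low value. They report only what shows in the picture. A call takes as long as a camera call.
- r.boxes_of(camera, target): "rect" ([left, top, width, height] in pixels, round what is visible of it).
- r.pinpoint(camera, target): "pixel" ([column, row] in pixels: a listed point, or the origin of a listed thing).
The state is a dict: "clock": time; "q": joint angles; "joint_vel": joint speeds; "joint_efforts": joint torques, N m; "ee_pos": TCP position; "tool_rot": TCP orientation; "wrist_force": force on the tool from outside, world axes, zero at the start; "ft_torque": the same for the moment, N m; "finger_gap": finger opening in mm; "grasp_force": force on a finger pad.
Only numpy, scipy, OpenCV 4.12 (cv2) and the standard library are available. Lean on these libraries where they do the work, as an engineer would, in place of code of your own. Each camera call takes 0.05 s, during which the arm holds its last target. There are 200 camera calls.

TASK

Lay the speckled tile block flat in the channel of the drilling jig and slide it gently fully home against the end stop. Then screw down the large outer ring until its rubber foot grips the block firmly with about 60 N, without over-tightening and without turning the small depth knob on top, which is already set. Leave the other things on the bench where they are.

Things in the scene. Friction and masses are not known exactly. Their poses are not given: they have to be found in the camera images.
- block_speck: Loose oblong tile block, sandy clay with a dark-speckled top, 100 x 34 x 22 mm, 0.1 to 0.2 kg, lying on the bench top. Origin at the centre of its underside, z up; its x axis stands askew to its length by 4.5 degrees: use block_mid for its direction.
- block_mid (a point): Centre of the underside of the block; x along its 100 mm length, y across its 34 mm width, z up.
- drill_jig: Grey cast C-frame jig bolted to the bench. Origin on the bench top under the axis of its two knobs; x points from its open mouth (towards the robot) to the column at the back, z up. Bed 92 mm wide from x = -135 to +90 mm, surface at z = 24 mm. An arm reaches from the column over the bed: z = 66 to 93 mm, none of it before x = -24 mm; above it on the axis the large ring, then the small knob.
- channel_mouth (a point): Point on the bed (z = 24 mm) in the middle of the channel's mouth, 98 mm before the knob axis; axes as the jig. Two rails 37 mm apart, 8 mm thick and 8 mm high (top at z = 32 mm) guide the block from x = -68 mm (jig frame) back to the end stop; from -98 to -68 mm they flare outward to 55 mm apart.
- end_stop: Steel end stop across the channel, part of the jig, top at z = 42 mm. Origin and axes as the jig; its front face is at x = +22 mm. More than 25 N of block against stop chips the block.
- bed_home (a point): Point on the bed, axes as the jig, where the origin of the block lies when it is fully home: 28 mm before the knob axis, z = 24 mm.
- clamp_ring (a joint): Angle (rad) of the large outer ring: knurled steel, 60 mm in diameter, 20 mm high. It grows clockwise from above, which screws ring, sleeve and foot down 4 mm per rad; range 0 to 3.6, starts at 0 to 0.3. Its friction, an even 0.45 N m, holds it where it is left. Once the foot meets the block the ring pushes back anticlockwise by a further 0.3 N m or so per rad, also on a hand that holds it still.
- ring_grip (a point): On the knob axis at mid-height of the outer ring, 121 mm above the bench at ring angle 0, sinking and turning with the ring. The ring reaches 10 mm above and below it.
- sleeve: Screw sleeve that joins the ring to the sprung swivel foot (rubber, 28 mm in diameter) under the arm; origin on the axis. How far the foot stands out of it differs by up to 6 mm from start to start and cannot be seen: the foot clears the block by 2.5 to 10 mm at first, so touch is found only by feel. From touch on the foot's spring adds about 80 N per rad of ring. Over 110 N cracks the block.
- depth_knob (a joint): Angle (rad, clockwise from above) of the small inner knob above the ring: black plastic, 35 mm in diameter, z = 136 to 156 mm, with a pointer nib that reaches 22 mm from the axis. It turns at a touch (0.02 N m); its setting must stay within 4 degrees.
- knob_pointer (a point): Tip of the nib of the depth knob, 22 mm from the axis, 141 mm above the bench.
- glaze_jar3: Bystander: small lidded jar, 52 mm in diameter, 66 mm high; origin at the centre of its underside.
- rubbing_stone: Bystander: dark grey rubbing stone, 90 x 106 x 24 mm as it lies; origin at the centre of its underside.
- masking_tape: Bystander: roll of masking tape, 104 mm in diameter, 25 mm high; origin at the centre of its underside.
- slab_pebble: Bystander: pale speckled square tile, 109 x 100 x 12 mm; origin at the centre of its underside.

How it is judged (in metres and radians):
On the way, in this order (a step that is already met when the one before it is completed fails the run):
1. the block lies in the channel, fully home against the end stop (x of block_mid in the frame of bed_home between -0.003 and 0.003 m and y of block_mid in the frame of bed_home between -0.004 and 0.004 m and z of block_mid in the frame of bed_home below 0.003 m and angle between the x axis of block_mid and the x axis of drill_jig, either way round below 0.08 rad), for 0.2 s.
2. the foot of the outer ring holds the block with at least 40 N (contact force between sleeve and block_speck above 40 N), for 0.2 s.
At the end, for the whole second after the job is handed in: The block lies flat in the channel within 3 mm of the end stop (4 mm sideways, 0.08 rad), the foot of the outer ring presses on it with 40 to 80 N, the ring is at rest, and the pointer of the depth knob is within 1.6 mm (about 4 degrees) of where it was (all of step 1 and contact force between sleeve and block_speck between 40 and 80 N and distance of knob_pointer from where it was at the start of the episode below 0.0016 m and velocity of joint clamp_ring between -0.05 and 0.05 rad/s); the robot touches nothing.
It fails at once if the depth knob is turned by more than about 4 degrees (distance of knob_pointer from where it was at the start of the episode above 0.0016 m).
It fails at once if the ring is over-tightened: the foot presses on the block with more than 110 N (contact force between sleeve and block_speck above 110 N).
It fails at once if the block is rammed into the end stop with more than 25 N (contact force between block_speck and end_stop above 25 N).
It fails at once if a bystander is moved by more than 25 mm (distance of any of glaze_jar3, rubbing_stone, masking_tape, slab_pebble from where it was at the start of the episode above 0.025 m).
It also fails if it takes over 72 s, if anything falls off the work surface, if the arm or the gripper's body presses on something with over 40 N, if the wrist force passes 120 N, or if a joint passes its speed limit or range.

## Working session

There is one attempt and no reset: what is moved stays moved. The work goes in short steps, Python scripts to look and compute and a tool call to move; the robot and the scene stay as the last step left them, time stands still between calls to the robot, and variables do not carry over. Pictures are saved under pics/ and viewed, at most 10 in all, crops included, and the job is handed in when it is done.

Besides the shell and the picture viewer there is one more tool, called after "Emit:" by a JSON object that holds its "op" and its "data", one argument or row to a line. move_arm: Moves the arm, as the interface text tells. Its arguments: {"type":"object","properties":{"delta_rot":{"type":"array"},"delta_pos":{"type":"array"},"claw":{"type":"array"},"squeeze":{"type":"number"}},"required":["delta_rot","delta_pos","claw"]}

```bash
mkdir -p pics; ls; cat > h.py <<'E'
import numpy as np, cv2
from workcell import r
def ray(cam,px,cal=None):
    c=cal or r.get_calibration(cam); K=np.array(c["camera_matrix"]);T=np.array(c["extrinsics"])
    d=np.linalg.inv(K)@[px[0],px[1],1]; d=T[:3,:3]@[d[0],-d[1],-d[2]]
    return T[:3,3],d
def at_z(cam,px,z,cal=None):
    o,d=ray(cam,px,cal); return o+d*(z-o[2])/d[2]
def proj(cam,P,cal=None):
    c=cal or r.get_calibration(cam); K=np.array(c["camera_matrix"]);T=np.array(c["extrinsics"])
    p=T[:3,:3].T@(np.array(P)-T[:3,3]); p=K@[p[0],-p[1],-p[2]]; return p[:2]/p[2]
def tri(pairs):
    A=np.zeros((3,3));b=np.zeros(3)
    for o,d in pairs:
        d=d/np.linalg.norm(d);M=np.eye(3)-np.outer(d,d);A+=M;b+=M@o
    return np.linalg.solve(A,b)
E
python3 - <<'E'
from h import *
print(r.sense()); np.set_printoptions(precision=1,suppress=True)
print({c:list(r.get_calibration(c)) for c in ["top"]}, r.hold_point_z)
for c in ["side","top"]:
    im=r.grab_frame(c); cv2.imwrite(f"pics/{c}0.png",im[:,:,::-1])
    for n,z in [("block_speck",0),("block_mid",0),("drill_jig",0),("channel_mouth",24),("end_stop",0),("bed_home",24),("ring_grip",121),("knob_pointer",141),("glaze_jar3",0),("rubbing_stone",0),("masking_tape",0),("slab_pebble",0)]:
        for d in r.pinpoint(c,n)[:2]: print(c,n,round(d["confidence"],2),d["pixel"],at_z(c,d["pixel"],z))
    print(r.boxes_of(c,"block_speck")[:2])
print(r.sense()["clock"])
E
```

```text
pics
{'clock': 0.0, 'q': array([-77.93316483,  23.60217915,  -0.72839069,  91.50401573,
         0.32009194,  64.99002297,  -4.7084876 ]), 'joint_vel': array([-0.03219732, -0.0987305 ,  0.01175418, -0.05545659, -0.03249845,
        0.08555845,  0.08161261]), 'joint_efforts': array([-6.45803702e-04, -6.00616336e+01,  6.82123359e-01, -2.99408805e+01,
        1.38933398e-02,  1.03075083e-02, -7.93941808e-06]), 'ee_pos': array([171.90399775, 600.37840109, 230.42978554]), 'tool_rot': array([[-9.61396054e-01,  2.75168139e-01, -3.51400284e-04],
       [ 2.75168344e-01,  9.61394718e-01, -1.60589563e-03],
       [-1.04056936e-04, -1.64059596e-03, -9.99998649e-01]]), 'wrist_force': array([ 0.5324308 , -0.69939899,  0.50202788]), 'ft_torque': array([ 0.04483169, -0.0251222 ,  0.00676188]), 'grasp_force': 0.0, 'finger_gap': 85.26480018069118}
{'top': ['camera_matrix', 'extrinsics']} 18.700000000000003
side block_speck 0.87 [352.8, 292.7] [ 413.6 -229.7   -0. ]
side block_mid 0.95 [361.5, 292.8] [ 433.5 -242.4    0. ]
side drill_jig 0.71 [275.2, 181.9] [506.6 448.5   0. ]
side channel_mouth 0.95 
[... 930 characters left out ...]
491.6 401.8   0. ]
top drill_jig 0.31 [223.6, 207.6] [500.3 405.6   0. ]
top channel_mouth 0.72 [240.4, 227.5] [425.2 334.6  24. ]
top bed_home 0.79 [226.9, 214.5] [472.4 386.8  24. ]
top ring_grip 0.6 [215.2, 207.1] [489.2 408.3 121. ]
top ring_grip 0.21 [227.4, 209.8] [480.8 365.6 121. ]
top knob_pointer 0.61 [220.4, 209.6] [479.  385.3 141. ]
top glaze_jar3 0.61 [415.1, 200.7] [ 544.7 -325.5    0. ]
top rubbing_stone 0.76 [295.7, 184.5] [596.  134.8   0. ]
top masking_tape 0.66 [176.8, 223.9] [434.4 577.9   0. ]
top slab_pebble 0.77 [447.6, 199.9] [ 550.9 -451.4    0. ]
top slab_pebble 0.2 [391.1, 232.5] [ 420.6 -232.7    0. ]
[{'rect': [384.7, 218.9, 17.8, 27.1], 'confidence': 0.74}]
1.4
```

```bash
python3 - <<'E'
from h import *
a=cv2.imread("pics/top0.png")[150:290,150:470]; b=cv2.imread("pics/side0.png")[130:350,220:500]
a=cv2.resize(a,(640,280)); b=cv2.resize(b,None,fx=1.4,fy=1.4)
c=np.zeros((590,640,3),np.uint8); c[:280]=a; c[280:280+b.shape[0],:b.shape[1]]=b[:310]
w=cv2.resize(r.grab_frame("wrist")[:,:,::-1],None,fx=.38,fy=.38); c[300:300+w.shape[0],395:395+w.shape[1]]=w
cv2.imwrite("pics/c0.png",c)
C=r.get_calibration("wrist"); print(C)
E
```

```text
{'camera_matrix': array([[359.31161576,   0.        , 312.07505076],
       [  0.        , 359.31161576, 202.48614125],
       [  0.        ,   0.        ,   1.        ]]), 'extrinsics': array([[ 2.75362379e-01, -9.13189383e-01, -3.00434204e-01,
         9.43998345e+01],
       [ 9.61340132e-01,  2.61844214e-01,  8.52218193e-02,
         6.21977396e+02],
       [ 8.43297382e-04, -3.12286340e-01,  9.49987648e-01,
         3.74702873e+02],
       [ 0.00000000e+00,  0.00000000e+00,  0.00000000e+00,
         1.00000000e+00]])}
```

View pics/c0.png

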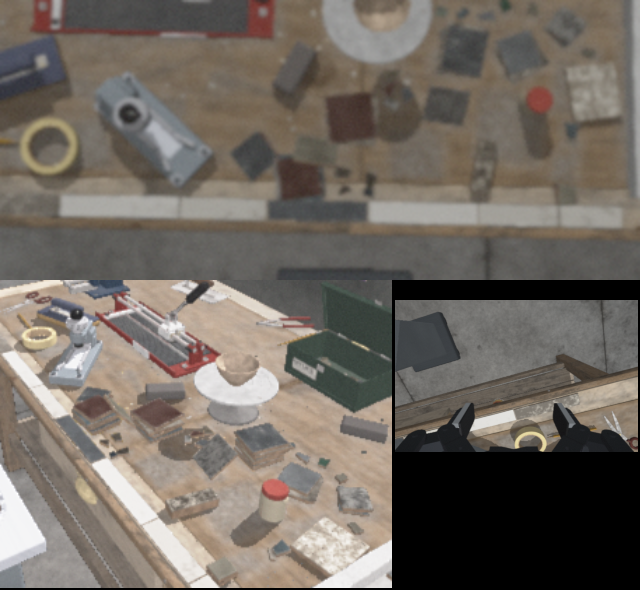

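Emit:
{"op": "move_arm", "data": {
  "delta_rot": [
    [0, 0, -0.98],
    [0, 0, -0.98],
    [0, 0, -0.98],
    [0, 0, -0.98],
    [0, 0, -0.98],
    [0, 0, -0.98],
    [0, 0, -0.98],
    [0, 0, -0.98]
  ],
  "delta_pos": [
    [-33.5, -14.1, -7],
    [-33.5, -14.1, -7],
    [-33.5, -14.1, -7],
    [-33.5, -14.1, -7],
    [-33.5, -14.1, -7],
    [-33.5, -14.1, -7],
    [-33.5, -14.1, -7],
    [-33.5, -14.1, -7]
  ],
  "claw": [1, 1, 1, 1, 1, 1, 1, 1]
}}

```text
clock: 2.45
ee_pos: [455.4, 372.9, 301.3]
tool_rot: [[-0.765, -0.644, -0.0], [-0.644, 0.765, 0.0], [0.0, 0.0, -1.0]]
wrist_force: [-0.7, 1.3, 0.1]
finger_gap: 86.0
grasp_force: 0.0
```

```bash
python3 - <<'E'
from h import *
np.set_printoptions(precision=1,suppress=True)
print(r.sense()["q"]); c="wrist"; C=r.get_calibration(c)
im=r.grab_frame(c)[:,:,::-1].copy()
for n,z in [("channel_mouth",24),("bed_home",24),("drill_jig",0),("end_stop",0),("ring_grip",120),("knob_pointer",141)]:
    for d in r.pinpoint(c,n)[:2]:
        print(n,round(d["confidence"],2),d["pixel"],at_z(c,d["pixel"],z,C))
        cv2.drawMarker(im,tuple(int(v) for v in d["pixel"]),(0,0,255),0,10); cv2.putText(im,n[:4],tuple(int(v) for v in d["pixel"]),0,.4,(0,0,255))
cv2.imwrite("pics/w1.png",im)
E
```

```text
[-42.3  17.2  -2.3  91.1   0.7  71.7  85.4]
channel_mouth 0.68 [301.8, 113.0] [424.7 331.9  24. ]
bed_home 0.62 [311.6, 172.0] [470.3 384.7  24. ]
drill_jig 0.71 [314.0, 191.9] [492.8 407.7   0. ]
end_stop 0.6 [311.3, 172.7] [475.6 388.7   0. ]
end_stop 0.54 [302.6, 112.9] [425.8 333.2   0. ]
ring_grip 0.88 [313.6, 224.3] [491.3 404.9 120. ]
knob_pointer 0.93 [301.1, 219.5] [488.7 387.8 141. ]
```

View pics/w1.png

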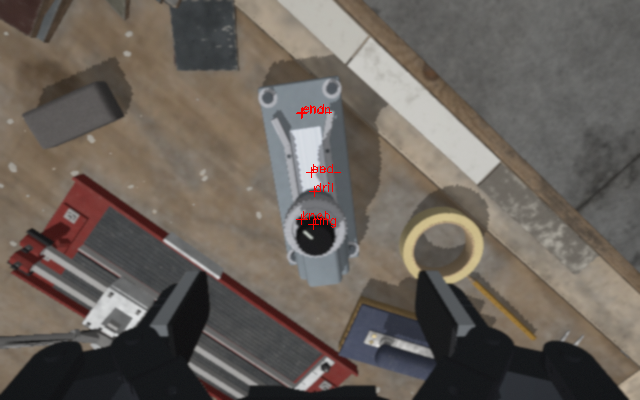

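Emit:
{"op": "move_arm", "data": {
  "delta_rot": [
    [0, 0, 0.7],
    [0, 0, 0.7],
    [0, 0, 0.7],
    [0, 0, 0.7],
    [0, 0, 0.7],
    [0, 0, 0.7],
    [0, 0, 0.7],
    [0, 0, 0.7],
    [0, 0, 0.7],
    [0, 0, 0.7]
  ],
  "delta_pos": [
    [41.1, -44.2, 10],
    [41.1, -44.2, 10],
    [41.1, -44.2, 10],
    [41.1, -44.2, 10],
    [41.1, -44.2, 10],
    [41.1, -44.2, 10],
    [41.1, -44.2, 10],
    [41.1, -44.2, 10],
    [41.1, -44.2, 10],
    [41.1, -44.2, 10]
  ],
  "claw": [1, 1, 1, 1, 1, 1, 1, 1, 1, 1]
}}

```text
clock: 4.05
ee_pos: [426.1, -231.8, 201.2]
tool_rot: [[-1.0, -0.001, 0.001], [-0.001, 1.0, -0.0], [-0.001, -0.0, -1.0]]
wrist_force: [0.3, 0.5, 0.3]
finger_gap: 85.5
grasp_force: 0.0
```

Emit:
{"op": "move_arm", "data": {
  "delta_rot": [
    [0, 0, 0],
    [0, 0, 0]
  ],
  "delta_pos": [
    [0, 0, 0],
    [0, 0, 0]
  ],
  "claw": [1, 1]
}}

```text
clock: 4.3
ee_pos: [426.5, -228.9, 201.2]
tool_rot: [[-1.0, -0.002, -0.0], [-0.002, 1.0, 0.001], [0.0, 0.001, -1.0]]
wrist_force: [0.2, 0.5, -0.8]
finger_gap: 85.6
grasp_force: 0.0
```

```bash
python3 - <<'E'
from h import *
np.set_printoptions(precision=1,suppress=True)
print(r.sense()["q"]); c="wrist"; C=r.get_calibration(c)
im=r.grab_frame(c)[:,:,::-1].copy(); cv2.imwrite("pics/w2raw.png",im)
for n,z in [("block_mid",0),("block_speck",0)]:
    for d in r.pinpoint(c,n)[:2]:
        print(n,round(d["confidence"],2),d["pixel"],at_z(c,d["pixel"],z,C))
        cv2.drawMarker(im,tuple(int(v) for v in d["pixel"]),(0,0,255),0,10)
print(r.boxes_of(c,"block_speck"))
np.save("C2.npy",C["extrinsics"])
cv2.imwrite("pics/w2.png",im)
E
```

```text
[ -1.5  12.   28.  114.1  -6.8  55.6 120. ]
block_mid 0.58 [312.0, 167.2] [ 422.8 -229.6    0. ]
block_mid 0.44 [226.2, 276.6] [ 543.7 -322.3    0. ]
block_speck 0.97 [307.7, 166.9] [ 422.5 -233.8    0. ]
[{'rect': [283.8, 114.0, 54.5, 109.1], 'confidence': 0.86}]
```

View pics/w2.png

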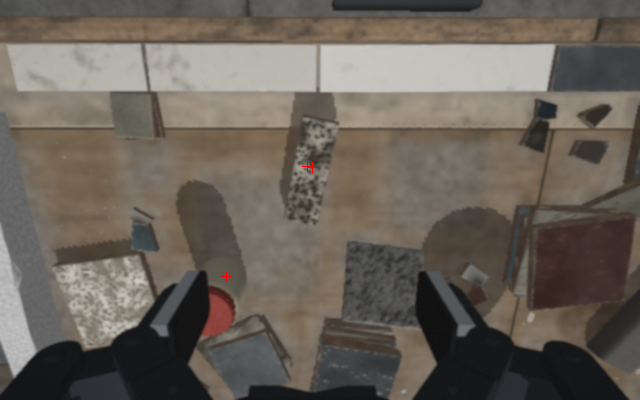

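```bash
python3 - <<'E'
from h import *
np.set_printoptions(precision=1,suppress=True)
C=r.get_calibration("wrist"); C["extrinsics"]=np.load("C2.npy")
p=[(305.5,117),(338,122),(317.5,223),(287,218.5)]
P=np.array([at_z("wrist",q,22,C) for q in p]); print(P,P.mean(0))
for a,b in [(0,3),(1,2),(0,1),(3,2)]:
    v=P[b]-P[a]; print(np.linalg.norm(v),np.degrees(np.arctan2(v[1],v[0])))
E
```

```text
[[ 373.  -235.4   22. ]
 [ 377.3 -206.8   22. ]
 [ 472.7 -224.2   22. ]
 [ 468.1 -253.5   22. ]] [ 422.8 -230.    22. ]
96.77053703549575 -10.808805605783101
96.9831831022222 -10.372238920330402
28.907745357000675 81.52588061643654
29.638512666454044 81.06238405823117
```

Emit:
{"op": "move_arm", "data": {
  "delta_rot": [
    [0, 0, 0.183],
    [0, 0, 0.183],
    [0, 0, 0.183],
    [0, 0, 0.183],
    [0, 0, 0.183],
    [0, 0, 0.183],
    [0, 0, 0.183],
    [0, 0, 0.183],
    [0, 0, 0.183],
    [0, 0, 0.183]
  ],
  "delta_pos": [
    [3.5, 0.48, 6],
    [3.5, 0.48, 12],
    [3.5, 0.48, 15],
    [3.5, 0.48, 17.5],
    [3.5, 0.48, 19.4],
    [3.5, 0.48, 19.4],
    [3.5, 0.48, 19.4],
    [3.5, 0.48, 19.4],
    [3.5, 0.48, 19.4],
    [3.5, 0.48, 19.4]
  ],
  "claw": [1, 1, 1, 1, 1, 1, 0, 0, 0, 0],
  "squeeze": 45
}}

```text
clock: 5.75
ee_pos: [391.9, -225.1, 8.2]
tool_rot: [[-0.984, 0.181, 0.001], [0.181, 0.984, 0.0], [-0.001, 0.0, -1.0]]
wrist_force: [-1.5, 1.0, 8.2]
finger_gap: 33.0
grasp_force: 44.2
```

Emit:
{"op": "move_arm", "data": {
  "delta_rot": [
    [0, 0, 0],
    [0, 0, 0]
  ],
  "delta_pos": [
    [0, 0, 0],
    [0, 0, 0]
  ],
  "claw": [0, 0]
}}

```text
clock: 6.0
ee_pos: [391.9, -225.0, 8.2]
tool_rot: [[-0.984, 0.181, 0.001], [0.181, 0.984, 0.0], [-0.001, 0.0, -1.0]]
wrist_force: [-1.3, 0.6, 8.6]
finger_gap: 33.1
grasp_force: 44.2
```

Emit:
{"op": "move_arm", "data": {
  "delta_rot": [
    [0, 0, 0],
    [0, 0, 0],
    [0, 0, -0.2],
    [0, 0, -0.4],
    [0, 0, -0.6],
    [0, 0, -0.8],
    [0, 0, -1.02],
    [0, 0, -1.02],
    [0, 0, -1.02],
    [0, 0, -1.02]
  ],
  "delta_pos": [
    [0, 0, -5],
    [0, 0, -11],
    [1, 5.5, -14],
    [2, 11, -17],
    [3, 16.5, -20],
    [4, 22, -22],
    [5, 27.5, -24.2],
    [6, 33, -24.2],
    [7, 38.5, -24.2],
    [8.2, 44.5, -24.2]
  ],
  "claw": [0, 0, 0, 0, 0, 0, 0, 0, 0, 0]
}}

```text
clock: 7.25
ee_pos: [390.9, 228.8, 249.7]
tool_rot: [[-0.67, -0.743, 0.001], [-0.743, 0.67, 0.0], [-0.001, -0.0, -1.0]]
wrist_force: [1.5, 0.0, -1.7]
finger_gap: 33.0
grasp_force: 46.1
```

Emit:
{"op": "move_arm", "data": {
  "delta_rot": [
    [0, 0, 0],
    [0, 0, 0],
    [0, 0, 0],
    [0, 0, 0]
  ],
  "delta_pos": [
    [-4.9, 4.4, 0],
    [-4.9, 4.4, 0],
    [-4.9, 4.4, 0],
    [-4.9, 4.4, 0]
  ],
  "claw": [0, 0, 0, 0]
}}

```text
clock: 7.75
ee_pos: [391.5, 291.7, 249.4]
tool_rot: [[-0.67, -0.742, 0.0], [-0.742, 0.67, -0.001], [0.0, -0.0, -1.0]]
wrist_force: [0.7, -0.6, -1.3]
finger_gap: 32.8
grasp_force: 46.0
```

```bash
python3 - <<'E'
from h import *
np.set_printoptions(precision=1,suppress=True)
s=r.sense(); print(s["q"],s["ee_pos"]); c="wrist"; C=r.get_calibration(c)
im=r.grab_frame(c)[:,:,::-1].copy(); cv2.imwrite("pics/w3raw.png",im); np.save("C3.npy",C["extrinsics"])
for n,z in [("channel_mouth",24),("bed_home",24),("drill_jig",0),("ring_grip",120),("block_mid",242)]:
    for d in r.pinpoint(c,n)[:2]:
        print(n,round(d["confidence"],2),d["pixel"],at_z(c,d["pixel"],z,C))
x0,y0=220,120
o=cv2.resize(im[y0:y0+280,x0:x0+200],None,fx=2.1,fy=2.1,interpolation=cv2.INTER_CUBIC)
o2=cv2.resize(cv2.imread("pics/w1.png")[60:290,230:380],None,fx=2.4,fy=2.4,interpolation=cv2.INTER_CUBIC)
k=np.zeros((600,800,3),np.uint8);k[:o.shape[0],:o.shape[1]]=o;k[:o2.shape[0],430:430+o2.shape[1]]=o2
cv2.imwrite("pics/w3.png",k)
E
```

```text
[-42.6   9.2   0.2 108.6  -0.   62.2  95.5] [391.5 291.7 249.4]
channel_mouth 0.6 [314.9, 214.6] [425.7 333.8  24. ]
channel_mouth 0.19 [77.3, 178.6] [584.9 135.2  24. ]
block_mid 0.6 [310.4, 324.0] [413.8 314.7 242. ]
```

View pics/w3.png

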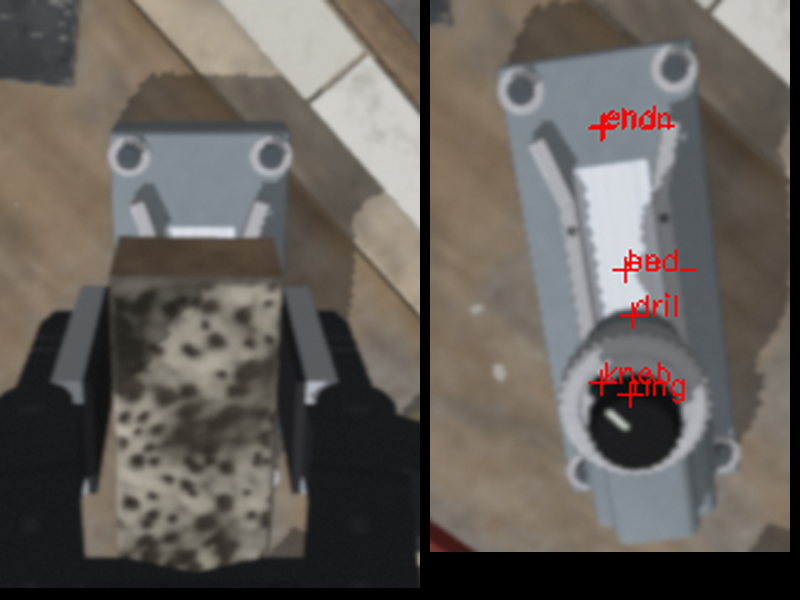

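```bash
python3 - <<'E'
from h import *
np.set_printoptions(precision=1,suppress=True)
C=r.get_calibration("wrist"); C["extrinsics"]=np.load("C3.npy")
f=lambda x,y,z=24:at_z("wrist",(220+x/2.1,120+y/2.1),z,C)
def sh(a,b,t):
    m=(a+b)/2;v=b-a;print(t,a,b,"mid",m,"len",np.linalg.norm(v),"ang",np.degrees(np.arctan2(v[1],v[0]))-90+180 )
sh(f(112,127),f(289,127),"front"); sh(f(129,156,26),f(271,156,26),"boss"); sh(f(138,205,32),f(262,205,32),"flare"); sh(f(171,228),f(235,227),"white")
T=C["extrinsics"]
a=f(112,127);b=f(289,127);m=(a+b)/2
d=b-a; u=np.array([d[1],-d[0]]);u/=-np.linalg.norm(u);print("u",u)
for s in(1,-1): print("axis",m[:2]+s*135*u)
# block held: rear/front edges of top at z = 249.4-8.2+22
z=249.4-8.2+22
sh(f(110,283,z),f(281,279,z),"block front top"); sh(f(112,300,z),f(119,550,z),"bl left edge"); sh(f(280,300,z),f(270,550,z),"bl right")
E
```

```text
front [432.6 275.6  24. ] [366.4 335.5  24. ] mid [399.5 305.6  24. ] len 89.27989176109736 ang 227.8855136198686
boss [436.3 292.1  26. ] [382.8 340.5  26. ] mid [409.5 316.3  26. ] len 72.13244334474437 ang 227.88446274765525
flare [449.3 313.1  32. ] [402.3 355.6  32. ] mid [425.8 334.4  32. ] len 63.30267962162104 ang 227.882625815979
white [447.8 336.   24. ] [422.4 358.2  24. ] mid [435.1 347.1  24. ] len 33.73541791264477 ang 228.8471836220156
u [-0.7 -0.7]
axis [309.  205.4]
axis [490.  405.7]
block front top [392.3 268.5 263.2] [367.7 289.6 263.2] mid [380.  279.1 263.2] len 32.4557627885094 ang 229.36011628447739
bl left edge [394.6 271.4 263.2] [435.4 315.7 263.2] mid [415.  293.5 263.2] len 60.30045323856573 ang 137.39856985459573
bl right [370.7 292.9 263.2] [411.1 337.7 263.2] mid [390.9 315.3 263.2] len 60.305066139332226 ang 137.89451142598716
```

Emit:
{"op": "move_arm", "data": {
  "delta_rot": [
    [0, 0, 0],
    [0, 0, 0],
    [0, 0, 0],
    [0, 0, 0],
    [0, 0, 0],
    [0, 0, 0],
    [0, 0, 0]
  ],
  "delta_pos": [
    [1.2, 0.34, 6],
    [1.2, 0.34, 12],
    [1.2, 0.34, 17],
    [1.2, 0.34, 20],
    [1.2, 0.34, 21.5],
    [1.2, 0.34, 21.5],
    [1.2, 0.34, 21.5]
  ],
  "claw": [0, 0, 0, 0, 0, 0, 0]
}}

```text
clock: 8.93
ee_pos: [381.4, 287.3, 35.4]
tool_rot: [[-0.669, -0.743, 0.001], [-0.743, 0.669, 0.001], [-0.002, -0.0, -1.0]]
wrist_force: [-0.1, -0.1, -1.6]
finger_gap: 32.9
grasp_force: 46.1
```

Emit:
{"op": "move_arm", "data": {
  "delta_rot": [
    [0, 0, 0],
    [0, 0, 0]
  ],
  "delta_pos": [
    [0, -0.12, 0.12],
    [0, -0.12, 0.12]
  ],
  "claw": [0, 0],
  "squeeze": 25
}}

```text
clock: 9.18
ee_pos: [382.0, 286.1, 33.7]
tool_rot: [[-0.669, -0.743, 0.001], [-0.743, 0.669, 0.001], [-0.001, -0.0, -1.0]]
wrist_force: [0.5, -1.8, -1.5]
finger_gap: 32.6
grasp_force: 46.1
```

```bash
cat >> h.py <<'E'
U=np.array([.6705,.742]);N=np.array([-.742,.6705]);F=np.array([399.5,305.6])
def jig(p): d=np.array(p)[:2]-F; return np.array([d@U-135,d@N])
E
python3 -c "
from h import *
s=r.sense();print(s['ee_pos'],jig(s['ee_pos']),s['wrist_force'],s['grasp_force'])
im=r.grab_frame('wrist')[:,:,::-1]; cv2.imwrite('pics/w4.png',im[100:400,150:490])
C=r.get_calibration('wrist'); np.save('C4.npy',C['extrinsics'])"
```

```text
[381.98851328 286.0590711   33.72790114] [-1.61240821e+02 -1.08669681e-01] [ 0.47182103 -1.79576683 -1.52254882] 46.080322265625
```

View pics/w4.png

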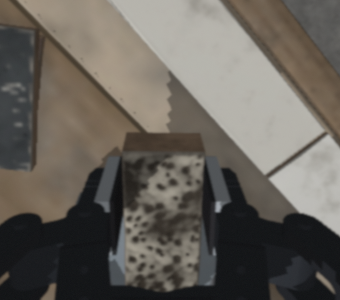

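Emit:
{"op": "move_arm", "data": {
  "delta_rot": [
    [0, 0, 0],
    [0, 0, 0],
    [0, 0, 0],
    [0, 0, 0]
  ],
  "delta_pos": [
    [-0.6, 0, 0],
    [-1.2, 0, 0],
    [-1.8, 0, 0],
    [-1.8, 0, 0]
  ],
  "claw": [0, 0, 0, 0]
}}

```text
clock: 9.72
ee_pos: [394.0, 299.9, 33.0]
tool_rot: [[-0.669, -0.744, 0.0], [-0.744, 0.669, 0.0], [-0.0, 0.0, -1.0]]
wrist_force: [0.0, -0.1, -1.9]
finger_gap: 32.7
grasp_force: 46.1
```

Emit:
{"op": "move_arm", "data": {
  "delta_rot": [
    [0, 0, 0],
    [0, 0, 0],
    [0, 0, 0],
    [0, 0, 0]
  ],
  "delta_pos": [
    [-0.6, 0, 0],
    [-1.2, 0, 0],
    [-1.8, 0, 0],
    [-1.8, 0, 0]
  ],
  "claw": [0, 0, 0, 0]
}}

```text
clock: 10.22
ee_pos: [406.0, 313.2, 33.1]
tool_rot: [[-0.669, -0.744, 0.0], [-0.744, 0.669, 0.0], [-0.001, 0.0, -1.0]]
wrist_force: [-0.1, 0.4, -1.2]
finger_gap: 32.8
grasp_force: 46.1
```

```bash
python3 -c "
from h import *
s=r.sense();print(s['ee_pos'],jig(s['ee_pos']),s['wrist_force'],s['ft_torque'],U@s['wrist_force'][:2],N@s['wrist_force'][:2])"
```

```text
[406.04740008 313.18271443  33.09990503] [-124.98359414    0.22603917] [-0.14149891  0.43810219 -1.20971258] [-0.01700716 -0.00856136  0.03662102] 0.23019680948988264 0.3987397100579909
```

Emit:
{"op": "move_arm", "data": {
  "delta_rot": [
    [0, 0, 0],
    [0, 0, 0],
    [0, 0, 0],
    [0, 0, 0],
    [0, 0, 0],
    [0, 0, 0],
    [0, 0, 0]
  ],
  "delta_pos": [
    [-0.8, 0, 0],
    [-1.6, 0, 0],
    [-2.4, 0, 0],
    [-3.2, 0, 0],
    [-4, 0, 0],
    [-4.5, 0, 0],
    [-4.5, 0, 0.07]
  ],
  "claw": [0, 0, 0, 0, 0, 0, 0]
}}

```text
clock: 11.1
ee_pos: [436.0, 346.4, 32.4]
tool_rot: [[-0.669, -0.744, 0.0], [-0.744, 0.669, 0.0], [-0.0, 0.0, -1.0]]
wrist_force: [-0.8, -0.2, -0.4]
finger_gap: 33.1
grasp_force: 46.1
```

```bash
python3 -c "
from h import *
s=r.sense();print(s['ee_pos'],jig(s['ee_pos']),s['wrist_force'],s['ft_torque'],U@s['wrist_force'][:2],N@s['wrist_force'][:2])"
```

```text
[435.9778199  346.42334182  32.35343605] [-80.25070212   0.30550832] [-0.75824809 -0.23953594 -0.41348861] [ 0.09827752 -0.02986758  0.01276003] -0.6861410166249299 0.4020112336481826
```

Emit:
{"op": "move_arm", "data": {
  "delta_rot": [
    [0, 0, 0],
    [0, 0, 0],
    [0, 0, 0],
    [0, 0, 0],
    [0, 0, 0],
    [0, 0, 0],
    [0, 0, 0],
    [0, 0, 0],
    [0, 0, 0],
    [0, 0, 0]
  ],
  "delta_pos": [
    [0, 0, 0],
    [0, 0, 0],
    [0, 0, 0],
    [0, 0, -3],
    [2, 0, -5],
    [4.3, 0, -5],
    [4.3, 0, -5],
    [4.3, 0, -5],
    [4.3, 0, -2],
    [4.3, 0, -0.4]
  ],
  "claw": [0.7, 0.7, 0.7, 0.7, 0.7, 0.0, 0, 0, 0, 0]
}}

```text
clock: 12.35
ee_pos: [407.0, 314.4, 35.1]
tool_rot: [[-0.669, -0.744, -0.001], [-0.744, 0.669, -0.001], [0.001, 0.0, -1.0]]
wrist_force: [0.1, 0.5, 0.2]
finger_gap: 0.2
grasp_force: 0.0
```

Emit:
{"op": "move_arm", "data": {
  "delta_rot": [
    [0, 0, 0],
    [0, 0, 0]
  ],
  "delta_pos": [
    [-0.2, 0, 0],
    [-0.4, 0, 0]
  ],
  "claw": [0, 0]
}}

```text
clock: 12.6
ee_pos: [410.2, 317.6, 36.7]
tool_rot: [[-0.669, -0.743, 0.0], [-0.743, 0.669, 0.0], [-0.0, -0.0, -1.0]]
wrist_force: [0.3, 0.1, 0.4]
finger_gap: 0.2
grasp_force: 0.0
```

```bash
python3 -c "
from h import *
s=r.sense();print(s['ee_pos'],jig(s['ee_pos']),s['wrist_force'],s['finger_gap'],U@s['wrist_force'][:2],N@s['wrist_force'][:2])
im=r.grab_frame('wrist')[:,:,::-1]; cv2.imwrite('pics/w5.png',im)"
```

```text
[410.16820599 317.62241289  36.719643  ] [-118.92633752    0.145219  ] [0.31846834 0.10024523 0.35626296] 0.2205870216133329 0.2879149822954795 -0.16908908017107946
```

View pics/w5.png

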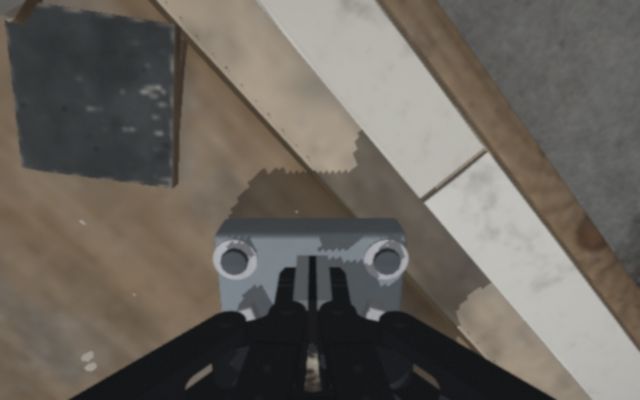

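Emit:
{"op": "move_arm", "data": {
  "delta_rot": [
    [0, 0, 0],
    [0, 0, 0],
    [0, 0, 0],
    [0, 0, 0],
    [0, 0, 0],
    [0, 0, 0],
    [0, 0, 0],
    [0, 0, 0]
  ],
  "delta_pos": [
    [-0.4, 0, 0],
    [-0.8, 0, 0],
    [-1.1, 0, 0],
    [-1.4, 0, 0],
    [-1.7, 0, 0],
    [-2.0, 0, 0],
    [-2.2, 0, 0],
    [-2.3, 0, 0]
  ],
  "claw": [0, 0, 0, 0, 0, 0, 0, 0]
}}

```text
clock: 13.65
ee_pos: [425.1, 334.4, 36.3]
tool_rot: [[-0.669, -0.743, -0.0], [-0.743, 0.669, 0.0], [-0.0, 0.0, -1.0]]
wrist_force: [-0.7, -1.0, 0.6]
finger_gap: 0.0
grasp_force: 0.7
```

```bash
cat > s.py <<'E'
from h import *
np.set_printoptions(precision=2,suppress=True)
s=r.sense();t=s['tool_rot'];print(s['clock'],s['ee_pos'],jig(s['ee_pos']),s['wrist_force'],s['ft_torque'],"uF",U@s['wrist_force'][:2],N@s['wrist_force'][:2],"yaw",np.degrees(np.arctan2(t[1,0],t[0,0])),s['q'],s['finger_gap'],s['grasp_force'])
E
python3 s.py
```

```text
13.65 [425.14 334.36  36.34] [-96.47   0.26] [-0.74 -1.    0.62] [-0.19  0.26  0.03] uF -1.2394621310489384 -0.12048025025474747 yaw -131.9720655943819 [-43.22  29.78  -0.12 113.     0.1   37.22  94.63] 0.017556093248938358 0.6896040122956038
```

Emit:
{"op": "move_arm", "data": {
  "delta_rot": [
    [0, 0, 0],
    [0, 0, 0],
    [0, 0, 0],
    [0, 0, 0]
  ],
  "delta_pos": [
    [-0.1, 0, 0],
    [-0.2, 0, 0],
    [-0.3, 0, 0],
    [-0.4, 0, 0]
  ],
  "claw": [0, 0, 0, 0]
}}

```text
clock: 14.15
ee_pos: [427.8, 337.2, 36.4]
tool_rot: [[-0.669, -0.743, -0.0], [-0.743, 0.669, 0.0], [-0.0, 0.0, -1.0]]
wrist_force: [-0.6, -1.5, -0.5]
finger_gap: 0.2
grasp_force: 0.3
```

```bash
python3 s.py
```

```text
14.15 [427.78 337.24  36.37] [-92.56   0.24] [-0.61 -1.47 -0.49] [-0.1   0.05 -0.01] uF -1.501816101436715 -0.5370835515313375 yaw -131.97630794208726 [-43.26  30.05  -0.11 112.46   0.09  37.49  94.6 ] 0.16198379218682404 0.28292675502598286
```

Emit:
{"op": "move_arm", "data": {
  "delta_rot": [
    [0, 0, 0],
    [0, 0, 0],
    [0, 0, 0],
    [0, 0, 0]
  ],
  "delta_pos": [
    [-0.05, 0, 0],
    [-0.1, 0, 0],
    [-0.15, 0, 0],
    [-0.2, 0, 0]
  ],
  "claw": [0, 0, 0, 0]
}}

```text
clock: 14.65
ee_pos: [429.1, 338.7, 36.4]
tool_rot: [[-0.669, -0.743, -0.0], [-0.743, 0.669, 0.0], [-0.0, 0.0, -1.0]]
wrist_force: [0.8, -0.7, -0.4]
finger_gap: 0.3
grasp_force: 0.3
```

Emit:
{"op": "move_arm", "data": {
  "delta_rot": [
    [0, 0, 0],
    [0, 0, 0]
  ],
  "delta_pos": [
    [-0.05, 0, 0],
    [-0.1, 0, 0]
  ],
  "claw": [0, 0]
}}

```text
clock: 14.9
ee_pos: [429.8, 339.5, 36.4]
tool_rot: [[-0.669, -0.743, 0.0], [-0.743, 0.669, 0.0], [-0.0, 0.0, -1.0]]
wrist_force: [-0.4, -0.9, 0.1]
finger_gap: 0.1
grasp_force: 0.4
```

```bash
python3 s.py
```

```text
14.9 [429.78 339.46  36.39] [-89.57   0.24] [-0.4  -0.9   0.12] [-0.09  0.06 -0.  ] uF -0.9365986229735784 -0.3103632660436844 yaw -131.97401593578658 [-43.29  30.25  -0.1  112.05   0.08  37.69  94.59] 0.10330059695172818 0.3537616040557623
```

Emit:
{"op": "move_arm", "data": {
  "delta_rot": [
    [0, 0, 0],
    [0, 0, 0]
  ],
  "delta_pos": [
    [-0.05, 0, 0],
    [-0.1, 0, 0]
  ],
  "claw": [0, 0]
}}

```text
clock: 15.15
ee_pos: [430.4, 340.2, 36.4]
tool_rot: [[-0.669, -0.743, -0.0], [-0.743, 0.669, -0.0], [0.0, 0.0, -1.0]]
wrist_force: [-0.6, 0.0, -0.7]
finger_gap: 0.1
grasp_force: 0.4
```

Emit:
{"op": "move_arm", "data": {
  "delta_rot": [
    [0, 0, 0],
    [0, 0, 0]
  ],
  "delta_pos": [
    [-0.05, 0, 0],
    [-0.1, 0, 0]
  ],
  "claw": [0, 0]
}}

```text
clock: 15.4
ee_pos: [431.1, 340.9, 36.4]
tool_rot: [[-0.669, -0.743, -0.0], [-0.743, 0.669, 0.0], [-0.0, 0.0, -1.0]]
wrist_force: [-1.0, -0.5, -0.1]
finger_gap: -0.1
grasp_force: 0.4
```

Emit:
{"op": "move_arm", "data": {
  "delta_rot": [
    [0, 0, 0],
    [0, 0, 0]
  ],
  "delta_pos": [
    [-0.05, 0, 0],
    [-0.1, 0, 0]
  ],
  "claw": [0, 0]
}}

```text
clock: 15.65
ee_pos: [431.8, 341.7, 36.4]
tool_rot: [[-0.669, -0.743, 0.0], [-0.743, 0.669, 0.0], [-0.0, 0.0, -1.0]]
wrist_force: [-0.6, -0.5, -0.2]
finger_gap: -0.3
grasp_force: 0.4
```

Emit:
{"op": "move_arm", "data": {
  "delta_rot": [
    [0, 0, 0],
    [0, 0, 0]
  ],
  "delta_pos": [
    [-0.05, 0, 0],
    [-0.1, 0, 0]
  ],
  "claw": [0, 0]
}}

```text
clock: 15.9
ee_pos: [431.9, 341.8, 36.3]
tool_rot: [[-0.669, -0.743, -0.001], [-0.743, 0.669, -0.001], [0.002, 0.0, -1.0]]
wrist_force: [-3.4, -3.2, 4.1]
finger_gap: 0.1
grasp_force: 2.6
```

Emit:
{"op": "move_arm", "data": {
  "delta_rot": [
    [0, 0, 0],
    [0, 0, 0]
  ],
  "delta_pos": [
    [-0.05, 0, 0],
    [-0.05, 0, 0]
  ],
  "claw": [0, 0]
}}

```text
clock: 16.15
ee_pos: [431.9, 341.8, 36.3]
tool_rot: [[-0.669, -0.743, -0.002], [-0.743, 0.669, -0.002], [0.002, 0.0, -1.0]]
wrist_force: [-4.2, -3.4, 4.0]
finger_gap: 0.3
grasp_force: 3.0
```

Emit:
{"op": "move_arm", "data": {
  "delta_rot": [
    [0, 0, 0],
    [0, 0, 0],
    [0, 0, 0],
    [0, 0, 0],
    [0, 0, 0],
    [0, 0, 0],
    [0, 0, 0],
    [0, 0, 0],
    [0, 0, 0]
  ],
  "delta_pos": [
    [1, 0, 0],
    [2, 0, 0],
    [2, 0, -6],
    [2, 0, -12],
    [2, 0, -18],
    [-3, 0, -21.4],
    [-8.6, 0, -21.4],
    [-8.6, 0, -21.4],
    [-8.6, 0, -21.4]
  ],
  "claw": [0, 0, 0, 0, 0, 1, 1, 1, 1]
}}

```text
clock: 17.27
ee_pos: [489.8, 406.0, 249.6]
tool_rot: [[-0.669, -0.743, -0.001], [-0.743, 0.669, -0.001], [0.001, -0.0, -1.0]]
wrist_force: [-0.3, 0.1, -0.7]
finger_gap: 72.6
grasp_force: 0.0
```

Emit:
{"op": "move_arm", "data": {
  "delta_rot": [
    [0, 0, 0],
    [0, 0, 0]
  ],
  "delta_pos": [
    [0, 0, 0],
    [0, 0, 0]
  ],
  "claw": [1, 1]
}}

```text
clock: 17.52
ee_pos: [490.0, 406.1, 250.9]
tool_rot: [[-0.669, -0.743, 0.0], [-0.743, 0.669, 0.0], [-0.001, -0.0, -1.0]]
wrist_force: [0.2, 0.4, 0.4]
finger_gap: 85.4
grasp_force: 0.0
```

```bash
python3 s.py; python3 - <<'E'
from h import *
c="wrist"; C=r.get_calibration(c)
im=r.grab_frame(c)[:,:,::-1].copy(); cv2.imwrite("pics/w6raw.png",im); np.save("C6.npy",C["extrinsics"])
for n,z in [("ring_grip",120),("knob_pointer",141),("block_mid",24)]:
    for d in r.pinpoint(c,n)[:2]:
        p=at_z(c,d["pixel"],z,C); print(n,round(d["confidence"],2),d["pixel"],p,jig(p))
x0,y0=200,90
cv2.imwrite("pics/w6.png",cv2.resize(im[y0:y0+230,x0:x0+220],None,fx=2.5,fy=2.5,interpolation=cv2.INTER_CUBIC))
E
```

```text
17.525 [490.01 406.09 250.88] [0.25 0.23] [0.23 0.39 0.42] [-0.03 -0.01  0.04] uF 0.44305825131422216 0.09664332400367846 yaw -131.99632671470562 [-44.62  23.78   0.86  88.43  -0.37  67.76  94.31] 85.36400317831205 0.0
knob_pointer 0.84 [293.9, 179.3] [489.62364775 385.66862101 141.        ] [-15.16117739 -13.18573625]
knob_pointer 0.56 [311.0, 67.0] [429.18141018 337.23320614 141.        ] [-91.62677551  -0.81354164]
block_mid 0.88 [311.5, 139.6] [472.45763068 385.61338336  24.        ] [-26.71197818  -0.48558842]
```

View pics/w6.png

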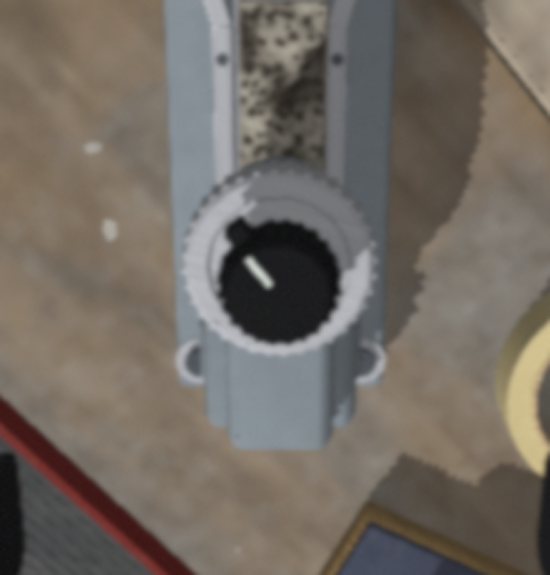

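```bash
python3 - <<'E'
from h import *
C=r.get_calibration("wrist"); C["extrinsics"]=np.load("C6.npy")
for px,z in [((312,193.2),130.5),((311.8,202.8),156)]:
    p=at_z("wrist",px,z,C); print(p,jig(p))
    for dx in(-1,1):
        rr={130.5:77.6/2,156:121/5}[z]; print(np.linalg.norm(at_z("wrist",(px[0]+rr,px[1]),z,C)-p))
    # axis along view in TCP
E
```

```text
[489.02880663 404.67552557 130.5       ] [-1.45689518e+00 -2.34629828e-04]
29.7465643244663
29.7465643244663
[488.67647559 404.05101379 156.        ] [-2.15652089 -0.15754015]
16.90701870885261
16.90701870885261
```

Emit:
{"op": "move_arm", "data": {
  "delta_rot": [
    [0, 0, 0],
    [0, 0, 0],
    [0, 0, 0],
    [0, 0, 0],
    [0, 0, 0],
    [0, 0, 0],
    [0, 0, 0]
  ],
  "delta_pos": [
    [0.08, 0, 5],
    [0.08, 0, 8.5],
    [0.08, 0, 11],
    [0.08, 0, 13],
    [0.08, 0, 14.5],
    [0.08, 0, 14.5],
    [0.08, 0, 14.5]
  ],
  "claw": [1, 1, 1, 1, 1, 1, 1]
}}

```text
clock: 18.6
ee_pos: [490.2, 406.5, 106.2]
tool_rot: [[-0.669, -0.743, 0.001], [-0.743, 0.669, 0.001], [-0.001, -0.0, -1.0]]
wrist_force: [0.2, 0.7, -0.6]
finger_gap: 85.5
grasp_force: 0.0
```

```bash
python3 s.py
```

```text
18.6 [490.16 406.49 106.21] [0.64 0.38] [ 0.21  0.69 -0.63] [ 0.07 -0.02  0.03] uF 0.6589575552354752 0.30665162314703087 yaw -131.97702064694766 [-44.28  31.67   0.37  96.81  -0.25  51.45  94.21] 85.49284339867319 0.0
```

Emit:
{"op": "move_arm", "data": {
  "delta_rot": [
    [0, 0, 0],
    [0, 0, 0],
    [0, 0, 0],
    [0, 0, 0],
    [0, 0, 0]
  ],
  "delta_pos": [
    [0, 0, 0],
    [0, 0, 0],
    [0, 0, 0],
    [0, 0, 0],
    [0, 0, 0]
  ],
  "claw": [0.6, 0.6, 0.6, 0.6, 0.6],
  "squeeze": 60
}}

```text
clock: 19.23
ee_pos: [490.6, 406.1, 106.9]
tool_rot: [[-0.669, -0.743, 0.002], [-0.743, 0.669, 0.001], [-0.002, -0.001, -1.0]]
wrist_force: [-0.3, -1.6, 5.5]
finger_gap: 58.4
grasp_force: 63.1
```

```bash
python3 s.py
```

```text
19.225 [490.59 406.13 106.87] [ 0.67 -0.19] [-0.33 -1.6   5.55] [-0.22  0.26  0.02] uF -1.4026196080363083 -0.8285930979620817 yaw -132.00085131733147 [-44.27  31.61   0.39  96.81  -0.23  51.47  94.21] 58.416394547382964 63.096370697021484
```

Emit:
{"op": "move_arm", "data": {
  "delta_rot": [
    [0, 0, 0.15],
    [0, 0, 0.3],
    [0, 0, 0.45],
    [0, 0, 0.6]
  ],
  "delta_pos": [
    [0, 0, 0.06],
    [0, 0, 0.12],
    [0, 0, 0.18],
    [0, 0, 0.24]
  ],
  "claw": [0.5, 0.5, 0.5, 0.5],
  "squeeze": 70
}}

```text
clock: 19.73
ee_pos: [490.2, 406.9, 104.6]
tool_rot: [[-0.973, -0.232, 0.002], [-0.232, 0.973, 0.002], [-0.002, 0.001, -1.0]]
wrist_force: [-2.1, -0.3, 4.4]
finger_gap: 57.8
grasp_force: 73.3
```

```bash
python3 s.py
```

```text
19.725 [490.21 406.89 104.58] [0.98 0.61] [-2.09 -0.33  4.43] [-0.01  0.23  0.47] uF -1.6499136364758689 1.3283742194164094 yaw -166.57352229958224 [-50.36  31.9    8.94  97.36  -6.08  51.07  64.5 ] 57.801936487518375 73.27138781547546
```

Emit:
{"op": "move_arm", "data": {
  "delta_rot": [
    [0, 0, 0],
    [0, 0, 0]
  ],
  "delta_pos": [
    [0, 0, 0],
    [0, 0, 0]
  ],
  "claw": [0.5, 0.5]
}}

```text
clock: 19.98
ee_pos: [490.2, 406.9, 104.5]
tool_rot: [[-0.972, -0.235, 0.001], [-0.235, 0.972, 0.002], [-0.002, 0.002, -1.0]]
wrist_force: [-0.8, -0.2, 6.3]
finger_gap: 57.9
grasp_force: 73.4
```

```bash
python3 s.py
```

```text
19.975 [490.21 406.87 104.53] [0.96 0.6 ] [-0.79 -0.23  6.26] [-0.04  0.29 -0.49] uF -0.6993499543680036 0.4363075285259516 yaw -166.41133219598498 [-50.32  31.91   8.91  97.36  -6.09  51.07  64.67] 57.939401508907935 73.40261936187744
```

Emit:
{"op": "move_arm", "data": {
  "delta_rot": [
    [0, 0, 0.08],
    [0, 0, 0.16],
    [0, 0, 0.24]
  ],
  "delta_pos": [
    [0, 0, 0.03],
    [0, 0, 0.06],
    [0, 0, 0.1]
  ],
  "claw": [0.5, 0.5, 0.5]
}}

```text
clock: 20.35
ee_pos: [490.2, 407.2, 103.7]
tool_rot: [[-1.0, 0.003, 0.002], [0.003, 1.0, 0.002], [-0.002, 0.002, -1.0]]
wrist_force: [-1.6, 0.3, 7.5]
finger_gap: 57.8
grasp_force: 73.6
```

```bash
python3 s.py
```

```text
20.35 [490.18 407.22 103.67] [1.2  0.85] [-1.63  0.35  7.48] [-0.    0.3   0.43] uF -0.8370168621265897 1.4431901617702634 yaw 179.8281978804684 [-52.76  32.17  12.35  97.56  -8.46  51.02  52.89] 57.79917861380371 73.5999047756195
```

Emit:
{"op": "move_arm", "data": {
  "delta_rot": [
    [0, 0, 0.08],
    [0, 0, 0.16],
    [0, 0, 0.24]
  ],
  "delta_pos": [
    [0, 0, 0.03],
    [0, 0, 0.06],
    [0, 0, 0.1]
  ],
  "claw": [0.5, 0.5, 0.5]
}}

```text
clock: 20.72
ee_pos: [490.2, 407.6, 103.0]
tool_rot: [[-0.971, 0.24, 0.002], [0.24, 0.971, 0.003], [-0.001, 0.003, -1.0]]
wrist_force: [-1.6, 0.2, 8.8]
finger_gap: 58.0
grasp_force: 73.7
```

```bash
python3 s.py
```

```text
20.725 [490.23 407.56 102.96] [1.49 1.04] [-1.59  0.18  8.81] [-0.06  0.33  0.5 ] uF -0.9298554716046082 1.30329605527598 yaw 166.10154727819815 [-55.19  32.5   15.82  97.76 -10.91  51.05  41.23] 58.03407112602864 73.7429666519165
```

Emit:
{"op": "move_arm", "data": {
  "delta_rot": [
    [0, 0, 0.08],
    [0, 0, 0.16],
    [0, 0, 0.24]
  ],
  "delta_pos": [
    [0, 0, 0.03],
    [0, 0, 0.06],
    [0, 0, 0.09]
  ],
  "claw": [0.5, 0.5, 0.5]
}}

```text
clock: 21.1
ee_pos: [490.3, 407.9, 102.2]
tool_rot: [[-0.886, 0.464, 0.002], [0.464, 0.886, 0.003], [-0.0, 0.004, -1.0]]
wrist_force: [-1.3, 0.3, 8.0]
finger_gap: 57.8
grasp_force: 73.8
```

```bash
python3 s.py
```

```text
21.1 [490.34 407.92 102.22] [1.83 1.2 ] [-1.27  0.34  7.99] [0.01 0.3  0.57] uF -0.5994081977634919 1.167948152538841 yaw 152.3714810040253 [-57.6   32.94  19.3   97.95 -13.42  51.15  29.62] 57.804935937447794 73.75571608543396
```

Emit:
{"op": "move_arm", "data": {
  "delta_rot": [
    [0, 0, 0.08],
    [0, 0, 0.16],
    [0, 0, 0.24]
  ],
  "delta_pos": [
    [0, 0, 0.03],
    [0, 0, 0.06],
    [0, 0, 0.09]
  ],
  "claw": [0.5, 0.5, 0.5]
}}

```text
clock: 21.48
ee_pos: [490.5, 408.2, 101.5]
tool_rot: [[-0.751, 0.661, 0.003], [0.661, 0.751, 0.004], [0.001, 0.005, -1.0]]
wrist_force: [-0.8, 2.9, 9.2]
finger_gap: 57.6
grasp_force: 73.8
```

```bash
python3 s.py
```

```text
21.475 [490.54 408.21 101.5 ] [2.18 1.25] [-0.79  2.94  9.19] [0.12 0.26 0.67] uF 1.6530196984220373 2.56129597468218 yaw 138.6386145245349 [-59.99  33.47  22.81  98.14 -15.98  51.34  18.06] 57.62806277814328 73.81095170974731
```

Emit:
{"op": "move_arm", "data": {
  "delta_rot": [
    [0, 0, 0.05],
    [0, 0, 0.1]
  ],
  "delta_pos": [
    [0, 0, 0.02],
    [0, 0, 0.04]
  ],
  "claw": [0.5, 0.5]
}}

```text
clock: 21.72
ee_pos: [490.6, 408.3, 101.2]
tool_rot: [[-0.682, 0.732, 0.003], [0.732, 0.682, 0.004], [0.001, 0.005, -1.0]]
wrist_force: [-0.8, 2.5, 9.0]
finger_gap: 57.5
grasp_force: 73.9
```

```bash
python3 s.py
```

```text
21.725 [490.62 408.33 101.19] [2.32 1.27] [-0.82  2.52  9.02] [0.15 0.3  0.74] uF 1.3246000585629347 2.30007944886701 yaw 132.97108419839356 [-60.98  33.72  24.26  98.22 -17.05  51.44  13.31] 57.45910369224875 73.86221051216125
```

Emit:
{"op": "move_arm", "data": {
  "delta_rot": [
    [0, 0, 0],
    [0, 0, 0],
    [0, 0, 0]
  ],
  "delta_pos": [
    [0, 0, 0],
    [0, 0, 0],
    [0, 0, 0]
  ],
  "claw": [0.5, 0.5, 0.5]
}}

```text
clock: 22.1
ee_pos: [490.6, 408.3, 101.2]
tool_rot: [[-0.682, 0.732, 0.003], [0.732, 0.682, 0.004], [0.001, 0.005, -1.0]]
wrist_force: [1.0, 2.1, 10.3]
finger_gap: 57.8
grasp_force: 73.9
```

```bash
python3 s.py
```

```text
22.1 [490.65 408.31 101.19] [2.32 1.24] [ 0.99  2.14 10.29] [0.24 0.25 0.02] uF 2.2499181030956605 0.7007998287309872 yaw 132.97668374524127 [-60.95  33.72  24.25  98.22 -17.07  51.44  13.34] 57.769762555733976 73.85662078857422
```

Emit:
{"op": "move_arm", "data": {
  "delta_rot": [
    [0, 0, -0.05],
    [0, 0, -0.1]
  ],
  "delta_pos": [
    [0, 0, -0.02],
    [0, 0, -0.04]
  ],
  "claw": [0.5, 0.5]
}}

```text
clock: 22.35
ee_pos: [490.5, 408.2, 101.5]
tool_rot: [[-0.752, 0.659, 0.002], [0.659, 0.752, 0.004], [0.001, 0.005, -1.0]]
wrist_force: [-0.8, 1.7, 9.0]
finger_gap: 57.8
grasp_force: 73.9
```

```bash
python3 s.py
```

```text
22.35 [490.53 408.2  101.48] [2.17 1.25] [-0.83  1.72  9.02] [ 0.16  0.33 -0.27] uF 0.7168265635623501 1.7653875635709368 yaw 138.7578669256021 [-59.95  33.46  22.76  98.14 -15.98  51.34  18.19] 57.762825051867715 73.87362241744995
```

Emit:
{"op": "move_arm", "data": {
  "delta_rot": [
    [0, 0, 0.05],
    [0, 0, 0.1]
  ],
  "delta_pos": [
    [0, 0, 0.02],
    [0, 0, 0.04]
  ],
  "claw": [0.5, 0.5]
}}

```text
clock: 22.6
ee_pos: [490.7, 408.3, 101.2]
tool_rot: [[-0.682, 0.732, 0.003], [0.732, 0.682, 0.004], [0.001, 0.005, -1.0]]
wrist_force: [-0.6, 1.8, 9.2]
finger_gap: 57.9
grasp_force: 73.7
```

```bash
python3 s.py
```

```text
22.6 [490.67 408.31 101.18] [2.34 1.22] [-0.58  1.84  9.23] [0.1  0.31 0.67] uF 0.974414514162678 1.6633705319903744 yaw 132.96486871128982 [-60.96  33.72  24.25  98.21 -17.05  51.44  13.3 ] 57.94776576361034 73.67056131362915
```

Emit:
{"op": "move_arm", "data": {
  "delta_rot": [
    [0, 0, 0],
    [0, 0, 0],
    [0, 0, 0],
    [0, 0, 0],
    [0, 0, 0],
    [0, 0, 0],
    [0, 0, 0],
    [0, 0, 0],
    [0, 0, 0],
    [0, 0, 0]
  ],
  "delta_pos": [
    [0, 0, 0],
    [0, 0, 0],
    [0, 0, 0],
    [0, 0, 0],
    [0, 0, 0],
    [0, 0, 0],
    [0, 0, -2],
    [0, 0, -6],
    [0, 0, -11],
    [0, 0, -14]
  ],
  "claw": [0.5, 0.5, 1, 1, 1, 1, 1, 1, 1, 1]
}}

```text
clock: 23.85
ee_pos: [490.7, 406.3, 243.1]
tool_rot: [[-0.68, 0.733, 0.003], [0.733, 0.68, 0.003], [0.0, 0.004, -1.0]]
wrist_force: [0.7, 0.3, -1.0]
finger_gap: 85.2
grasp_force: 0.0
```

Emit:
{"op": "move_arm", "data": {
  "delta_rot": [
    [0, 0, 0],
    [0, 0, 0]
  ],
  "delta_pos": [
    [0, 0, -2],
    [0, 0, -2]
  ],
  "claw": [1, 1]
}}

```text
clock: 24.1
ee_pos: [490.7, 406.5, 261.7]
tool_rot: [[-0.681, 0.733, 0.003], [0.733, 0.681, 0.003], [0.0, 0.004, -1.0]]
wrist_force: [-0.0, 0.1, -1.5]
finger_gap: 85.7
grasp_force: 0.0
```

```bash
python3 s.py; python3 - <<'E'
from h import *
c="wrist"; C=r.get_calibration(c)
im=r.grab_frame(c)[:,:,::-1].copy(); cv2.imwrite("pics/w7.png",im)
for n,z in [("knob_pointer",141),("block_mid",24)]:
    for d in r.pinpoint(c,n)[:1]:
        p=at_z(c,d["pixel"],z,C); print(n,round(d["confidence"],2),d["pixel"],p,jig(p))
E
```

```text
24.1 [490.65 406.52 261.72] [1.   0.03] [-0.02  0.11 -1.52] [ 0.   -0.02  0.05] uF 0.0737899965093797 0.0874935844795717 yaw 132.90174237948855 [-63.63  24.69  28.01  89.09 -12.17  69.     9.44] 85.689608079798 0.0
knob_pointer 0.88 [296.4, 213.6] [492.33773087 386.2682244  141.        ] [-12.89647895 -14.79755184]
block_mid 0.61 [286.1, 165.9] [472.76064923 384.96825871  24.        ] [-26.98748673  -1.14298426]
```

View pics/w7.png

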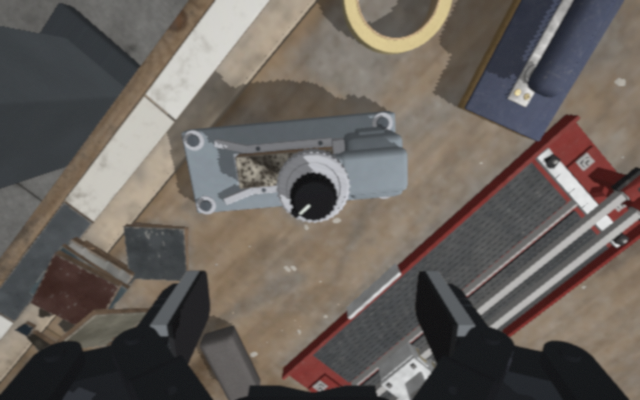

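```bash
python3 -c "
from workcell import r
print(r.finish_job())"
```

```text
the job is handed in; nothing more can be done
None
```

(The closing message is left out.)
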